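Park the vial rack in the reader and start it

TASK

With the fingertips only, push the blue vial rack along the bench into the corner of the white rack reader, so that it sits fully home: its long side flat against the low metal fence and its end against the reader's white wall. Then press the green button on the reader and let it come up again. Do not lift, carry or tip the rack, and leave the glassware and other things around it where they stand.

Things in the scene. Friction and masses are not known exactly. Their poses are not given: they have to be found in the camera images.
- rack: Blue vial rack, loose: 88 mm (own x) by 130 mm (own y), body 40 mm high, with 24 fixed capped vials (orange and white caps) up to 54 mm; 0.3 to 0.65 kg; slides on the bench. Origin: centre of its underside, z up. It starts left (+y) of its place with its centre 78 to 95 mm out from the fence face, turned up to 0.3 rad from it.
- reader: White rack reader fixed to the bench; place and yaw vary. Origin: on the bench at the inner corner of fence and white wall; x points through the fence, y along it. The wall that stops the rack is the plane y = 0, a side of the white housing: 55 mm high, x -130 to +30 mm, y -130 to 0. The fence face is the plane x = 0; the rack belongs at x < 0, y > 0.
- fence_left (a point): Left (+y) end of the fence, top edge of the face that takes the rack, at x = 0, y = 300 mm in the reader's frame. The fence is an aluminium bar 28 mm high, 22 mm thick, running from here to the white housing and on behind it.
- reader_home (a point): Point on the bench where the centre of the rack's underside lies when it is fully home: x = -44, y = +65 mm in the reader's frame, the rack's y axis along the reader's. A flat yellow painted line on the bench marks the two outer sides of this place.
- start_top (a point): Centre of the top face of the green push button (28 mm diameter) on the top of the white housing, moving with it; it is pressed straight down.
- start (a joint): Travel of the green button in m: 0 up, 0.006 fully down. A spring returns it; fully down takes about 5 N.
- jar: Bystander: small amber glass screw jar, 50 mm diameter, 70 mm high. Loose. Origin: centre of its underside.
- beaker: Bystander: open glass beaker, 60 mm diameter, 80 mm high. Loose. Origin: centre of its underside.
- bottle: Bystander: amber bottle with blue cap, 60 mm diameter, 130 mm high. Loose. Origin: centre of its underside.
- flask: Bystander: green-tinted conical flask, closed, 82 mm diameter at the foot, 135 mm high. Loose. Origin: centre of its underside.
- washer: Bystander: white plastic bottle with red cap, 66 mm diameter, 150 mm high. Loose. Origin: centre of its underside.
- spatula: Bystander: lab spatula lying flat, 190 mm long along its own x. Loose. Origin: on its underside, about mid-length.
- tub: Bystander: small white tub with black cap, 44 mm diameter, 50 mm high. Loose. Origin: centre of its underside.
Things that resemble listed ones, but are neither listed nor needed, are in the scene too. Of the things that look like the rack, the middle-sized one is meant.

How it is judged:
By the outcome, as a careful person would: the job done as asked, in the order asked, and still so for the second after the job is handed in, with the robot touching nothing.
It also fails if it takes over 67 s, if anything falls off the work surface, if the arm or the gripper's body presses on something with over 40 N, if the wrist force passes 120 N, or if a joint passes its speed limit or range.

ROBOT

A 7-joint arm with a two-finger parallel gripper is mounted at the origin on the work surface. World frame = base frame: x ahead of the robot, y to its left, z up, the work surface at z = 0. Lengths are in m, angles in rad, forces in N, time in s.
With the tool pointing down it reaches from about 0.425 to 1.025 m from the base axis. Payload 9.4 kg.
Tool frame: the origin (TCP) lies at the very end of the fingers, on their centre line; the grasp point (between the pads) lies 19 mm behind it; z points along the fingers, y is the direction in which the jaws open and shut (so a half turn about z gives the same grasp; the last joint's range is limited). The gripper opens to 85 mm and grips with 20 to 120 N. Pads are 22 mm wide; open, the fingers measure 114 mm over their backs; the gripper's body (76 mm by 85 mm) begins 54 mm behind the grasp point. The pads swing forward as they close: fully open they stand 13 mm farther back than shut.
Start: joints at [-1.252, 0.599, -0.003, 1.599, 0.002, 0.943, -0.08], TCP at [0.28, 0.669, 0.231] pointing down, gripper open.
Joint ranges: [-2.57, 2.57], [-0.35, 1.97], [-1.29, 1.29], [0.11, 2.56], [-1.05, 4.19], [0.11, 1.86], [-2.63, 2.63]. Speed limits (rad/s): [2.22, 2.22, 3.01, 3.01, 3.14, 3.14, 3.14].

INTERFACE

Orientations are given as [roll, pitch, yaw] about the fixed x, y, z axes, in that order (R = Rz(yaw) Ry(pitch) Rx(roll)).
In Python, from cell import ctrl gives the robot as it stands.
- The arm moves only by the shell command python3 -m pendant 'ROWS' [OPENING] [FORCE]. ROWS is text: rows parted by semicolons, each of 4 numbers parted by spaces: the shift along the tool's x, y, z scaled (see below), then the turn about the tool's z scaled (see below). In form: x y z yaw; .... A call has 1 to 20 rows; each row shifts and turns the pose as measured when the row begins, along the tool's axes as they then stand; what a row does not reach is not made up. The controller multiplies each number of a shift by 30 cm and each number of a turn by pi/2 rad. A row lasts 1/12 s, in which the tool goes at most 41.7 mm and 7.16 degrees, less where a joint would pass 70% of its speed; a pose out of reach is approached as far as the arm can. A call with a number of a shift or a turn outside -1 to 1 is refused whole. A call with a gripper value outside its range is refused whole. OPENING is the opening, from 0 (shut) to 1 (fully open), set as the call begins (- or left out, the last holds). The fingers move at their own pace and stop on an object; FORCE is the grip in N (left out, the last holds). Time passes only in rows, so rows that do not move let the fingers close. It gives the time, the measured TCP pose, the force and the opening at its end, in the units of the state.
- ctrl.sense(): the state, without advancing time (a new reading comes with each control period).
- ctrl.grab_frame(name): name is "scene" or "top" or "wrist"; returns (picture, depth): 420x560x3 uint8, blue, green, red; 420x560 float32, m along the optical axis (not along the pixel's ray), 0 where there is no reading.
- ctrl.camera_params(name): a dict with "K" (3x3 intrinsics, pixels), "R" (3x3) and "t" (3): a world point X has camera coordinates R X + t. Camera axes: x right, y down, z forward; pixel columns grow to the right and rows downward; lengths in m; the calibration is good to about 2 mm. A picture is of the moment at which its call begins: read the wrist's pose just before it. camera_params takes no time and is no camera call; for the wrist camera it gives the pose at the moment of the call.
- ctrl.finish_job(): hands the job in, once; it reports no verdict.
The state is a dict: "time_s": time; "joint_pos": joint angles; "joint_velocities": joint speeds; "joint_torque": joint torques, N m; "ee_pos": TCP position; "tcp_rot": TCP orientation; "ft_force": force on the tool from outside, world axes, zero at the start; "wrist_torque": the same for the moment, N m; "gripper_width": finger opening in m.
Only numpy, scipy, OpenCV 4.12 (cv2) and the standard library are available. Lean on these libraries where they do the work, as an engineer would, in place of code of your own. Each camera call takes 0.05 s, during which the arm holds its last target.

## Working session

There is one attempt and no reset: what is moved stays moved. The work goes in short steps, Python scripts to look and compute and a shell command to move; the robot and the scene stay as the last step left them, time stands still between calls to the robot, and variables do not carry over. Pictures are saved under pics/ and viewed, and the job is handed in when it is done.

```bash
ls; mkdir -p pics; python3 - <<'E'
from cell import ctrl
import cv2,numpy as np
s=ctrl.sense();print({k:np.round(v,3).tolist() for k,v in s.items()})
for n in("scene","top","wrist"):
    im,d=ctrl.grab_frame(n);p=ctrl.camera_params(n);cv2.imwrite(f"pics/{n}0.png",im);np.savez(f"pics/{n}0.npz",im=im,d=d,**{k:np.array(v) for k,v in p.items()})
    print(n,np.round(p["K"],1).tolist(),np.round(p["R"],3).tolist(),np.round(p["t"],3).tolist())
E
```

```text
pics
{'time_s': 0.0, 'joint_pos': [-1.252, 0.6, -0.003, 1.6, 0.002, 0.943, -0.08], 'joint_velocities': [0.001, 0.0, -0.001, -0.0, -0.001, -0.001, 0.001], 'joint_torque': [0.002, -77.646, 1.566, -25.802, 0.012, 0.009, -0.0], 'ee_pos': [0.279, 0.669, 0.23], 'tcp_rot': [-3.14, 0.0, 2.746], 'ft_force': [0.494, -0.118, 0.205], 'wrist_torque': [0.023, 0.013, 0.029], 'gripper_width': 0.085}
scene [[443.6, 0.0, 278.5], [0.0, 443.6, 204.0], [0.0, 0.0, 1.0]] [[0.497, 0.868, -0.006], [0.672, -0.389, -0.63], [-0.549, 0.309, -0.777]] [-0.323, -0.293, 1.581]
top [[463.8, 0.0, 274.0], [0.0, 463.8, 203.5], [0.0, 0.0, 1.0]] [[-0.007, -1.0, -0.006], [-0.989, 0.008, -0.15], [0.15, 0.005, -0.989]] [0.063, 0.577, 1.333]
wrist [[289.3, 0.0, 281.9], [0.0, 289.3, 209.9], [0.0, 0.0, 1.0]] [[0.386, 0.923, -0.003], [0.874, -0.365, 0.322], [0.296, -0.127, -0.947]] [-0.724, -0.043, 0.383]
```

View pics/top0.png

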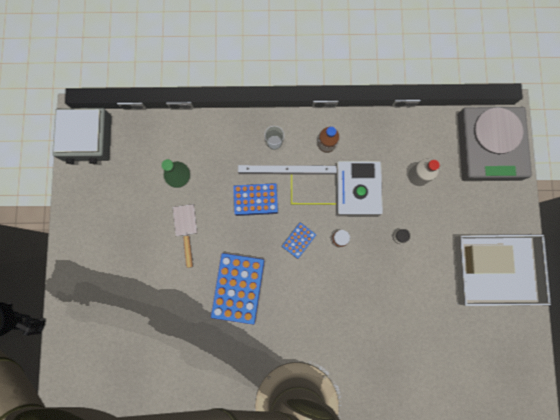

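View pics/scene0.png

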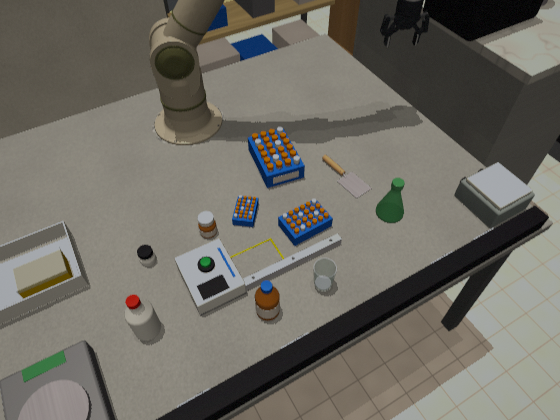

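The top view shows three rack-like things: a small one at (299,240), a middle one at (256,198) and a large one at (238,288). I choose the middle one, which is next to the fence. The reader is at (359,187) and the button at (361,191).

```bash
python3 - <<'E'
import cv2,numpy as np
im=cv2.imread("pics/top0.png")
c=im[130:265,225:405];cv2.imwrite("pics/topc.png",cv2.resize(c,None,fx=4.4,fy=4.4,interpolation=cv2.INTER_CUBIC))
E
```

```text
(no output)
```

View pics/topc.png

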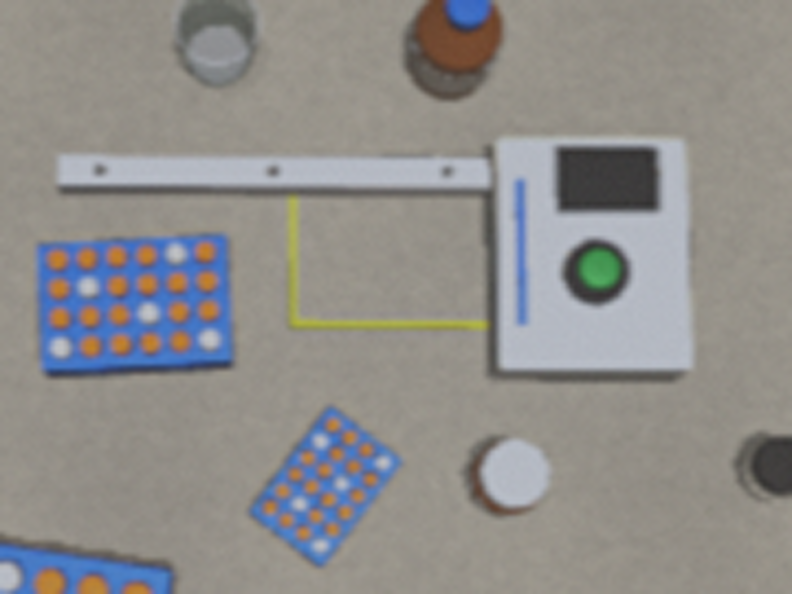

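```bash
cat > h.py <<'E'
import numpy as np
def px2w(P,u,v,z):
    K,R,t=P["K"],P["R"],P["t"]
    r=R.T@np.linalg.solve(K,[u,v,1.]);c=-R.T@t
    return c+r*(z-c[2])/r[2]
E
python3 - <<'E'
import numpy as np
from h import *
P=np.load("pics/top0.npz")
f=lambda a,b,z:px2w(P,225+(a+.5)/4.4-.5,130+(b+.5)/4.4-.5,z)
def show(n,l,z):
    for a,b in l: print(n,np.round(f(a,b,z),4), 'd', end=' ')
    print()
show('rack',[(38,242),(228,235),(233,361),(44,372)],.04)
show('fence',[(57,188),(490,189)],.028)
show('house',[(495,138),(499,370),(693,370),(687,138)],.055)
show('yellow',[(293,196),(293,324),(488,324)],0)
show('button',[(600,268)],.065)
show('jar',[(514,473)],.07)
show('beaker',[(217,45)],.0);show('bottle',[(468,8)],.13)
show('small',[(330,405),(400,460),(322,565),(250,510)],.03)
d=P["d"]
K,R,t=P["K"],P["R"],P["t"]
for u,v in[(361,191),(361,205),(300,168),(256,198),(299,240),(342,238)]:
    z=d[v,u];X=R.T@(np.linalg.solve(K,[u,v,1.])*z-t);print(u,v,X.round(4))
r=np.array([f(*q,.04) for q in[(38,242),(228,235),(233,361),(44,372)]])
print(r.mean(0),[np.linalg.norm(r[i]-r[i-1]) for i in range(4)])
E
```

```text
rack [0.6362 0.1803 0.04  ] d rack [0.64   0.0509 0.04  ] d rack [0.5534 0.0482 0.04  ] d rack [0.5469 0.1757 0.04  ] d 
fence [0.6763 0.1686 0.028 ] d fence [ 0.6731 -0.1298  0.028 ] d 
house [ 0.7024 -0.1306  0.055 ] d house [ 0.5439 -0.1289  0.055 ] d house [ 0.5429 -0.2579  0.055 ] d house [ 0.7013 -0.2605  0.055 ] d 
yellow [0.6754 0.005  0.    ] d yellow [0.5844 0.0061 0.    ] d yellow [ 0.5833 -0.1295  0.    ] d 
button [ 0.6106 -0.1967  0.065 ] d 
jar [ 0.474  -0.1347  0.07  ] d 
beaker [0.7855 0.0576 0.    ] d 
bottle [ 0.7703 -0.1054  0.13  ] d 
small [ 0.5241 -0.0172  0.03  ] d small [ 0.4865 -0.0638  0.03  ] d small [ 0.4165 -0.0102  0.03  ] d small [0.4536 0.0376 0.03  ] d 
361 191 [ 0.6069 -0.1943  0.0778]
361 205 [ 0.5689 -0.1967  0.0566]
300 168 [ 0.6888 -0.0212  0.0253]
256 198 [0.5956 0.1124 0.036 ]
299 240 [ 0.4696 -0.0146  0.0298]
342 238 [ 0.4714 -0.1361  0.0712]
[0.59411152 0.11380646 0.04      ] [np.float64(0.08938255494063196), np.float64(0.12946758325852592), np.float64(0.08661353204301102), np.float64(0.12767473135622964)]
```

View pics/wrist0.png

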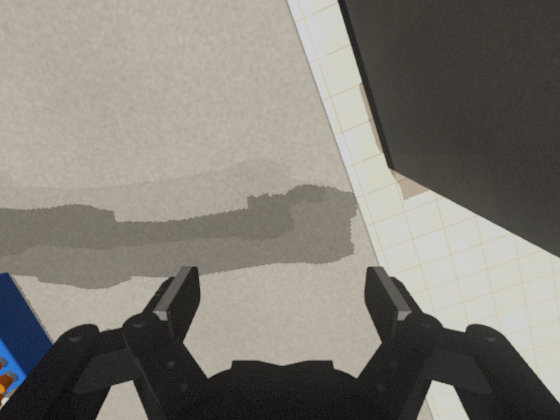

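The sizes check out: the rack measures 128×88 mm, the fence 298 mm and the housing 159×130 mm. The reader origin is about (0.673,-0.130) with yaw about -0.011. The rack centre is about (0.594,0.114) with yaw about +0.04.

Plan:
1. Push +x against the fence with two open fingertips.
2. Push -y along the fence to the wall.
3. Press the button.

First I turn the jaws parallel to the fence.

```bash
cat >> h.py <<'E'
def go(x,y,z):
    from cell import ctrl
    from scipy.spatial.transform import Rotation as Ro
    s=ctrl.sense();R=Ro.from_euler('xyz',s["tcp_rot"]).as_matrix();p=np.array(s["ee_pos"])
    d=R.T@(np.array([x,y,z])-p);print("t",s["time_s"],"p",p.round(4),"rpy",np.round(s["tcp_rot"],3),"F",np.round(s["ft_force"],1),"w",round(float(s["gripper_width"]),4))
    print("tool units",(d/.3).round(4),"min rows",np.linalg.norm(d)/.0417)
E
python3 -m pendant '0 0 0 -0.0796;0 0 0 -0.0796;0 0 0 -0.0796;0 0 0 -0.006;0 0 0 0' 0.6
python3 -c "
from h import *
go(.515,.114,.15)"
```

```text
time_s: 0.57
ee_pos: [0.2788, 0.6678, 0.2287]
tcp_rot: [-3.137, -0.001, 3.138]
ft_force: [-0.5, 0.2, 0.2]
gripper_width: 0.0515
t 0.5667 p [0.2788 0.6678 0.2287] rpy [-3.137e+00 -1.000e-03  3.138e+00] F [-0.5  0.2  0.2] w 0.0515
tool units [-0.7941 -1.8421  0.2692] min rows 14.560824713973535
```

```bash
python3 -m pendant '-0.047 -0.108 0.016 0;-0.047 -0.108 0.016 0;-0.047 -0.108 0.016 0;-0.047 -0.108 0.016 0;-0.047 -0.108 0.016 0;-0.047 -0.108 0.016 0;-0.047 -0.108 0.016 0;-0.047 -0.108 0.016 0;-0.047 -0.108 0.016 0;-0.047 -0.108 0.016 0;-0.047 -0.108 0.016 0;-0.047 -0.108 0.016 0;-0.047 -0.108 0.016 0;-0.047 -0.108 0.016 0;-0.047 -0.108 0.016 0;-0.047 -0.108 0.016 0;-0.047 -0.108 0.016 0;0 0 0 0;0 0 0 0'
python3 - <<'E'
from h import *
go(.515,.114,.012)
from cell import ctrl
import cv2
P=ctrl.camera_params("wrist");im,d=ctrl.grab_frame("wrist");cv2.imwrite("pics/w1.png",im)
np.savez("pics/w1.npz",im=im,d=d,**P)
E
```

```text
time_s: 2.15
ee_pos: [0.5058, 0.0846, 0.1418]
tcp_rot: [3.141, -0.0, 3.055]
ft_force: [-0.6, 1.4, -1.1]
gripper_width: 0.0513
t 2.15 p [0.5058 0.0846 0.1418] rpy [ 3.141 -0.     3.055] F [-0.6  1.4 -1.1] w 0.0513
tool units [-0.022   0.1003  0.4326] min rows 3.1983905873083556
```

View pics/w1.png

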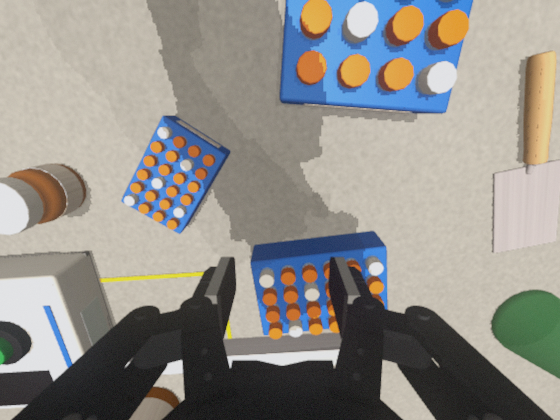

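The wrist view shows the middle rack at (320,290), with the fingers on its near side. The small rack at (175,175) and the large one at (375,50) are clear. I correct yaw and y, then go down.

```bash
python3 -m pendant '0 0.05 0 -0.024;-0.005 0.05 0 -0.024;0 0 0 0;0 0 0.1 0;0 0 0.1 0;0 0 0.1 0;0 0 0.05 0;0 0 0 0' 0.6
python3 -c "
from h import *
go(.515,.114,.012)"
```

```text
time_s: 2.87
ee_pos: [0.5112, 0.1315, 0.0364]
tcp_rot: [3.135, 0.009, -3.133]
ft_force: [-0.5, 0.0, 0.5]
gripper_width: 0.051
t 2.8667 p [0.5112 0.1315 0.0364] rpy [ 3.135  0.009 -3.133] F [-0.5  0.   0.5] w 0.051
tool units [-0.0115 -0.059   0.081 ] min rows 0.7255716767025381
```

```bash
python3 -m pendant '0 -0.025 0.02 0.006;0 -0.025 0.02 0.004;0 0 0.02 0;0 0 0.01 0;0 0 0 0;0 0 0 0'
python3 -c "
from h import *
go(.515,.114,.012)"
```

```text
time_s: 3.37
ee_pos: [0.5121, 0.1184, 0.0161]
tcp_rot: [3.133, 0.012, 3.136]
ft_force: [-0.2, -0.4, -0.5]
gripper_width: 0.0511
t 3.3667 p [0.5121 0.1184 0.0161] rpy [3.133 0.012 3.136] F [-0.2 -0.4 -0.5] w 0.0511
tool units [-0.0094 -0.0147  0.0135] min rows 0.15893990826372534
```

```bash
python3 -m pendant '-0.02 -0.007 0.015 0;-0.025 -0.005 0 0;-0.025 0 0 0;-0.025 0 0 0;-0.025 0 0 0;-0.025 0 0 0;-0.025 0 0 0'
python3 -c "
from h import *
go(.575,.114,.012)"
```

```text
time_s: 3.95
ee_pos: [0.5646, 0.1137, 0.0129]
tcp_rot: [3.135, 0.007, 3.137]
ft_force: [-6.5, 0.6, 4.6]
gripper_width: 0.0513
t 3.95 p [0.5646 0.1137 0.0129] rpy [3.135 0.007 3.137] F [-6.5  0.6  4.6] w 0.0513
tool units [-0.0345  0.0013  0.0032] min rows 0.24951230858338594
```

```bash
python3 -m pendant '-0.02 0 0 0;-0.015 0 0 0;-0.01 0 0 0'
python3 -m pendant '-0.015 0 0 0;-0.01 0 0 0'; python3 - <<'E'
from cell import ctrl
import cv2
for n in("top","wrist"):
    im,d=ctrl.grab_frame(n)
    if n=="top": im=cv2.resize(im[130:265,225:405],None,fx=4.4,fy=4.4,interpolation=cv2.INTER_CUBIC)
    cv2.imwrite(f"pics/{n}2.png",im)
E
```

```text
time_s: 4.2
ee_pos: [0.5766, 0.1129, 0.0129]
tcp_rot: [3.136, -0.001, 3.137]
ft_force: [-7.1, 1.3, 5.9]
gripper_width: 0.0515
time_s: 4.37
ee_pos: [0.5801, 0.1127, 0.0128]
tcp_rot: [3.138, -0.01, 3.137]
ft_force: [-15.7, 2.4, 12.9]
gripper_width: 0.0514
```

View pics/top2.png

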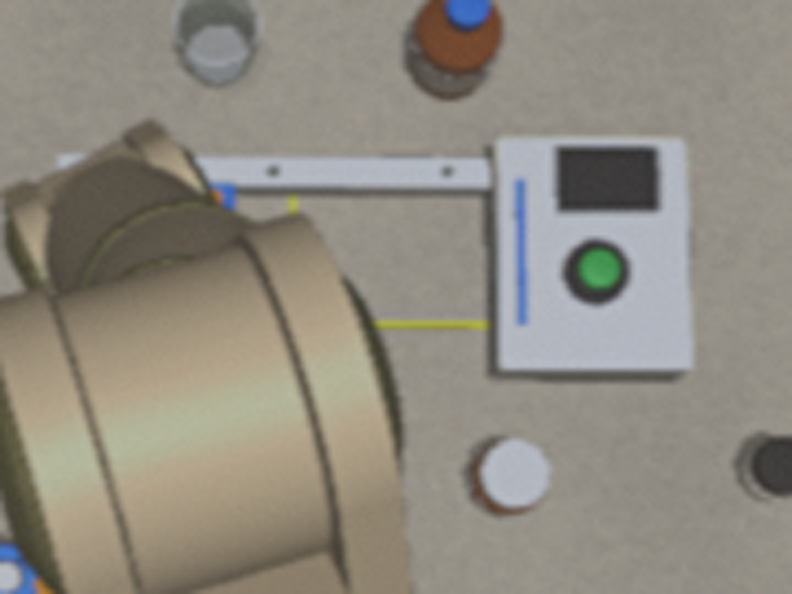

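View pics/wrist2.png

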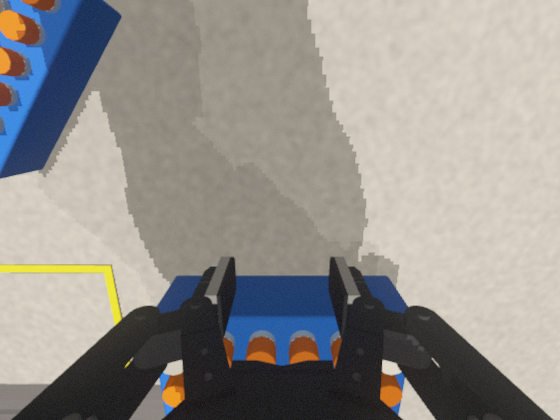

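```bash
python3 -m pendant '0.05 0 0 0;0.05 0 -0.05 0;0.03 0 -0.12 0;0 0 -0.12 0;0 0 -0.12 0;0 0 0 0;0 0 0 0' 0.35
python3 - <<'E'
from h import *
from cell import ctrl
import cv2
print(np.round(ctrl.sense()["joint_pos"],3))
go(.628,.225,.12)
im,d=ctrl.grab_frame("wrist");cv2.imwrite("pics/w3.png",im)
np.savez("pics/w3.npz",im=im,d=d,**ctrl.camera_params("wrist"))
E
```

```text
time_s: 5.05
ee_pos: [0.5462, 0.1128, 0.1411]
tcp_rot: [3.137, -0.007, 3.136]
ft_force: [-0.6, 0.4, -0.3]
gripper_width: 0.0302
[-0.19   0.528 -0.16   2.055  0.136  0.573  1.123]
t 5.05 p [0.5462 0.1128 0.1411] rpy [ 3.137 -0.007  3.136] F [-0.6  0.4 -0.3] w 0.0302
tool units [-0.2712  0.3752  0.07  ] min rows 3.368589668283607
```

View pics/w3.png

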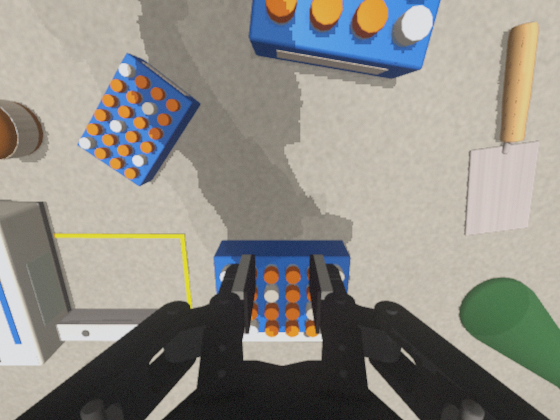

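The rack now lies square along the fence. Its near edge is level in the wrist view from (215,243) to (348,243). Next I turn 90° and move to the +y end.

```bash
python3 -m pendant '0 0 0 0.078;0 0 0 0.078;0 0 0 0.078;0 0 0 0.078;0 0 0 0.078;0 0 0 0.078;0 0 0 0.078;0 0 0 0.078;0 0 0 0.078;0 0 0 0.078;0 0 0 0.078;0 0 0 0.078;0 0 0 0.06;0 0 0 0;0 0 0 0'
python3 -c "
from h import *
go(.628,.225,.12)"
```

```text
time_s: 6.35
ee_pos: [0.5502, 0.1098, 0.126]
tcp_rot: [-3.126, 0.007, 1.534]
ft_force: [-0.3, -0.0, 0.1]
gripper_width: 0.03
t 6.35 p [0.5502 0.1098 0.126 ] rpy [-3.126  0.007  1.534] F [-0.3 -0.   0.1] w 0.03
tool units [0.3934 0.2452 0.0134] min rows 3.336065540628739
```

```bash
python3 -m pendant '0.08 0.049 0 -0.008;0.08 0.049 0 -0.008;0.08 0.049 0 0;0.08 0.049 0 0;0.073 0.049 0 0;0 0 0 0;0 0 0 0'
python3 -c "
from h import *
go(.630,.222,.012)"
```

```text
time_s: 6.93
ee_pos: [0.628, 0.2289, 0.1187]
tcp_rot: [-3.122, 0.012, 1.581]
ft_force: [-0.5, -0.6, 1.1]
gripper_width: 0.0296
t 6.9333 p [0.628  0.2289 0.1187] rpy [-3.122  0.012  1.581] F [-0.5 -0.6  1.1] w 0.0296
tool units [-0.0191  0.0134  0.3559] min rows 2.5657376129040363
```

```bash
python3 -m pendant '0 0 0.09 0.005;0 0 0.09 0.005;0 0 0.08 0;0 0 0.05 0;0 0 0.02 0;0 0 0 0;0 0 0 0'
python3 -c "
from h import *
go(.630,.222,.012)"
```

```text
time_s: 7.52
ee_pos: [0.6256, 0.2228, 0.0154]
tcp_rot: [-3.121, 0.014, 1.576]
ft_force: [-0.0, 0.5, -0.6]
gripper_width: 0.0298
t 7.5167 p [0.6256 0.2228 0.0154] rpy [-3.121  0.014  1.576] F [-0.   0.5 -0.6] w 0.0298
tool units [-0.0027  0.0149  0.0111] min rows 0.1350861897049894
```

```bash
python3 -m pendant '-0.033 0.003 0.008 0.002;-0.033 0.002 0 0.002;-0.033 0 0 0;-0.033 0 0 0;-0.033 0 0 0;-0.033 0 0 0;-0.033 0 0 0;-0.033 0 0 0;-0.033 0 0 0'
python3 -c "
from h import *
go(.630,.02,.012)"
```

```text
time_s: 8.27
ee_pos: [0.6277, 0.1284, 0.0183]
tcp_rot: [-3.125, 0.008, 1.572]
ft_force: [-1.3, 3.6, -2.4]
gripper_width: 0.0299
t 8.2667 p [0.6277 0.1284 0.0183] rpy [-3.125  0.008  1.572] F [-1.3  3.6 -2.4] w 0.0299
tool units [-0.3613  0.0077  0.024 ] min rows 2.605442235259511
```

```bash
python3 -m pendant '-0.033 0 0.008 0.002;-0.033 0 0.006 0.002;-0.033 0 0.003 0;-0.033 0 0.003 0;-0.033 0 0.003 0;-0.033 0 0.003 0;-0.033 0 0.003 0;-0.025 0 0.003 0'
python3 - <<'E'
from h import *
from cell import ctrl
import cv2
go(.630,.012,.012)
im,d=ctrl.grab_frame("top");im=cv2.resize(im[130:265,225:405],None,fx=4.4,fy=4.4,interpolation=cv2.INTER_CUBIC)
cv2.imwrite("pics/top4.png",im)
E
```

```text
time_s: 8.93
ee_pos: [0.6293, 0.0577, 0.0138]
tcp_rot: [-3.13, -0.009, 1.572]
ft_force: [-1.6, 9.7, 6.3]
gripper_width: 0.0301
t 8.9333 p [0.6293 0.0577 0.0138] rpy [-3.13  -0.009  1.572] F [-1.6  9.7  6.3] w 0.0301
tool units [-0.1525  0.0021  0.0046] min rows 1.0979369816734277
```

View pics/top4.png

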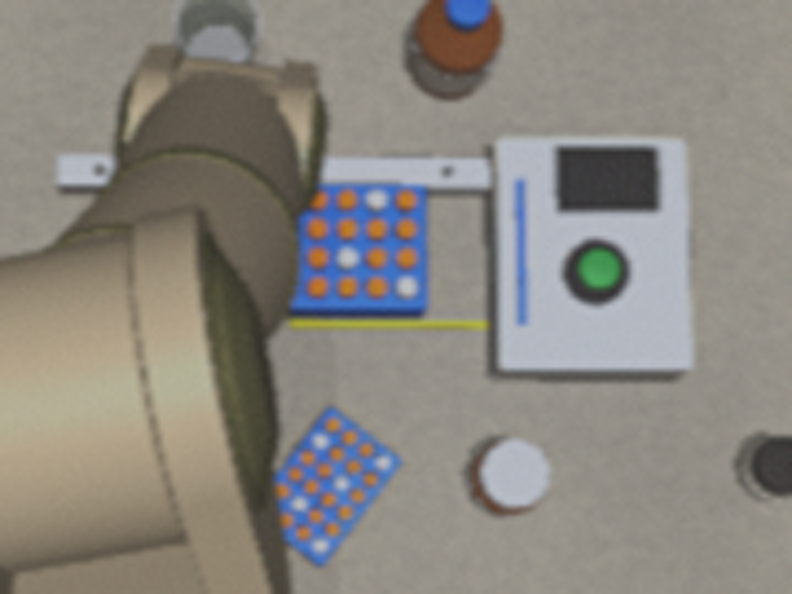

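The top view shows the rack at (360,250) sliding flat along the fence with about 45 mm left. I continue.

```bash
python3 -m pendant '-0.033 0 0.003 0;-0.033 0 0.002 0;-0.03 0 0 0;-0.02 0 0 0;-0.015 0 0 0'
python3 -m pendant '-0.012 0 0 0;-0.012 0 0 0'
```

```text
time_s: 9.4
ee_pos: [0.6287, 0.02, 0.0135]
tcp_rot: [-3.129, -0.016, 1.575]
ft_force: [-1.7, 5.0, 0.6]
gripper_width: 0.0298
time_s: 9.57
ee_pos: [0.6284, 0.0124, 0.0135]
tcp_rot: [-3.129, -0.017, 1.575]
ft_force: [-1.6, 7.5, 2.1]
gripper_width: 0.03
```

```bash
python3 -m pendant '-0.015 0 0 0;-0.015 0 0 0'
python3 -m pendant '-0.015 0 0 0;-0.015 0 0 0'
```

```text
time_s: 9.73
ee_pos: [0.6284, 0.0125, 0.0135]
tcp_rot: [-3.127, -0.028, 1.58]
ft_force: [-1.9, 17.2, 3.5]
gripper_width: 0.03
time_s: 9.9
ee_pos: [0.6283, 0.0129, 0.0136]
tcp_rot: [-3.126, -0.038, 1.586]
ft_force: [-0.7, 16.6, 3.4]
gripper_width: 0.0298
```

The rack stalls at the expected place with 17 N, so it is against the wall. I back off, raise the tool and look.

```bash
python3 -m pendant '0.05 0 0 0;0.07 0 -0.03 0;0.08 0 -0.1 0;0.08 0 -0.1 0;0.1 0 -0.1 0;0.1 0 -0.1 0;0.1 0 -0.05 0;0.1 0 0 0;0.1 0 0 0;0 0 0 0;0 0 0 0'
python3 - <<'E'
from h import *
from cell import ctrl
import cv2
go(.560,-.05,.12)
for n in("top","scene","wrist"):
    im,d=ctrl.grab_frame(n);np.savez(f"pics/{n}5.npz",im=im,d=d,**ctrl.camera_params(n))
    cv2.imwrite(f"pics/{n}5f.png",im)
    if n=="top": im=cv2.resize(im[150:230,270:400],None,fx=6,fy=6,interpolation=cv2.INTER_CUBIC)
    if n=="scene": im=cv2.resize(im[190:330,160:360],None,fx=4,fy=4,interpolation=cv2.INTER_CUBIC)
    cv2.imwrite(f"pics/{n}5.png",im)
E
```

```text
time_s: 10.82
ee_pos: [0.634, 0.2384, 0.1733]
tcp_rot: [-3.137, -0.029, 1.575]
ft_force: [-0.4, -0.9, -0.0]
gripper_width: 0.03
t 10.8167 p [0.634  0.2384 0.1733] rpy [-3.137 -0.029  1.575] F [-0.4 -0.9 -0. ] w 0.03
tool units [-0.9653 -0.2496  0.151 ] min rows 7.254379850919127
```

View pics/top5.png

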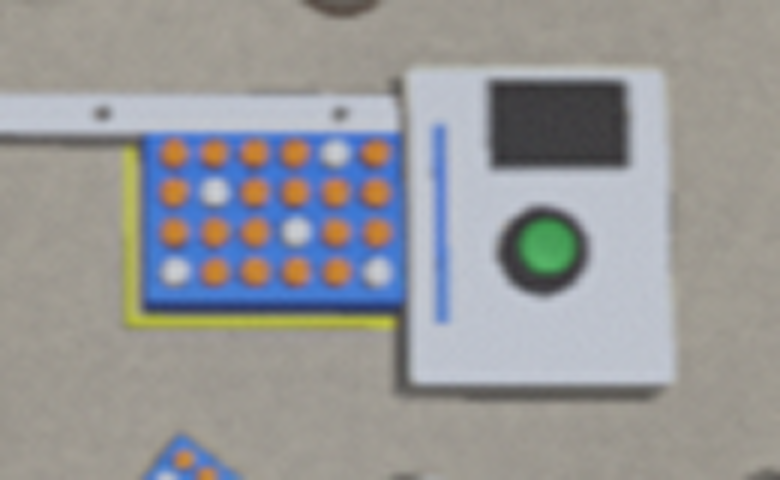

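View pics/scene5.png

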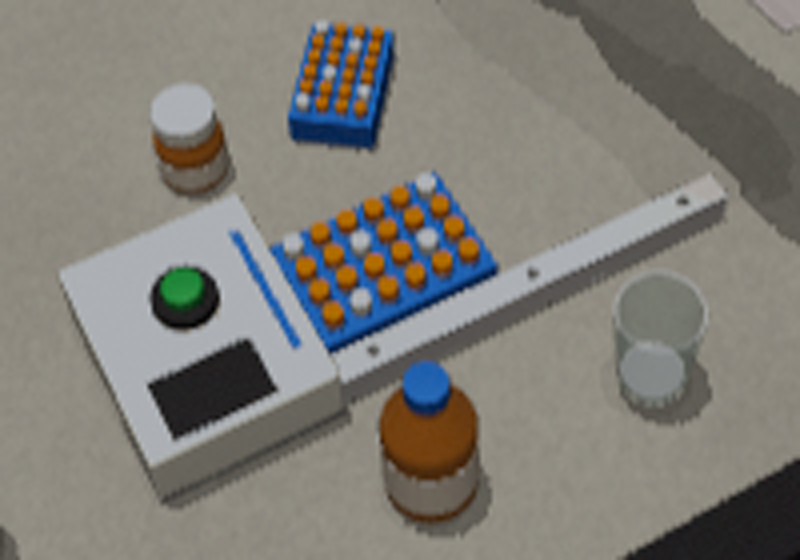

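View pics/wrist5.png

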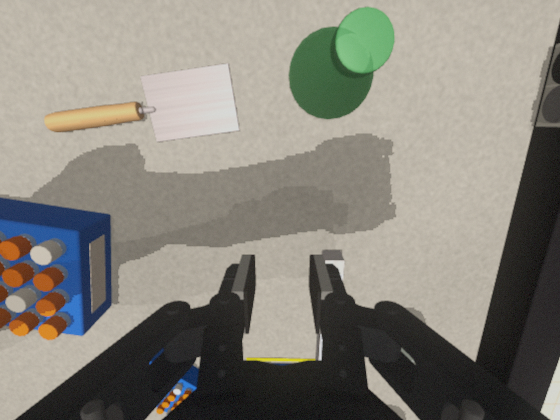

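```bash
python3 - <<'E'
from h import *
P=np.load("pics/top5.npz")
f=lambda a,b,z:px2w(P,270+(a+.5)/6-.5,150+(b+.5)/6-.5,z)
o=np.array([.6731,-.1298]);
for n,l,z in[("rack",[(143,135),(402,134),(404,302),(143,303)],.04),("fence",[(5,135),(130,136)],.028),("house",[(406,70),(408,385)],.055),("btn",[(548,246)],.065),("btn75",[(548,246)],.078)]:
    for q in l: print(n,f(*q,z).round(4))
im=P["im"];d=P["d"];K,R,t=P["K"],P["R"],P["t"]
for v in range(188,194):
    print([round(float((R.T@(np.linalg.solve(K,[u,v,1.])*d[v,u]-t))[2]),3) for u in range(352,372)])
E
```

```text
rack [ 6.73e-01 -4.00e-04  4.00e-02]
rack [ 0.6724 -0.1301  0.04  ]
rack [ 0.5872 -0.1287  0.04  ]
rack [0.5878 0.0007 0.04  ]
fence [0.6763 0.0689 0.028 ]
fence [0.6752 0.0057 0.028 ]
house [ 0.7016 -0.131   0.055 ]
house [ 0.5438 -0.1276  0.055 ]
btn [ 0.6104 -0.1965  0.065 ]
btn75 [ 0.6081 -0.1941  0.078 ]
[0.055, 0.067, 0.065, 0.068, 0.073, 0.078, 0.076, 0.078, 0.072, 0.082, 0.071, 0.078, 0.077, 0.064, 0.064, 0.05, 0.053, 0.052, 0.054, 0.052]
[0.053, 0.063, 0.063, 0.068, 0.073, 0.077, 0.079, 0.075, 0.078, 0.076, 0.08, 0.073, 0.071, 0.065, 0.068, 0.06, 0.054, 0.053, 0.054, 0.055]
[0.052, 0.07, 0.063, 0.066, 0.082, 0.079, 0.075, 0.079, 0.077, 0.077, 0.076, 0.072, 0.083, 0.073, 0.067, 0.065, 0.056, 0.052, 0.054, 1.405]
[0.058, 0.065, 0.062, 0.063, 0.079, 0.076, 0.078, 0.08, 0.078, 0.077, 0.079, 0.077, 0.073, 0.076, 0.066, 0.071, 0.056, 0.051, 0.051, 0.052]
[0.057, 0.067, 0.07, 0.056, 0.079, 0.083, 0.075, 0.077, 0.074, 0.073, 0.078, 0.073, 0.076, 0.069, 0.068, 0.066, 0.056, 0.055, 0.055, 0.055]
[0.052, 0.063, 0.065, 0.065, 0.069, 0.076, 0.075, 0.076, 0.075, 0.076, 0.072, 0.073, 0.071, 0.066, 0.063, 0.054, 0.051, 0.052, 0.055, 0.048]
```

The rack is within about 1–2 mm of home by pixels. To be sure it lies flat, I give it one more light push on its long side with two fingertips.

```bash
python3 -m pendant '-0.1 -0.03 0 -0.078;-0.09 -0.05 0 -0.078;-0.08 -0.06 0 -0.078;-0.06 -0.08 0 -0.078;-0.05 -0.09 0 -0.078;-0.04 -0.09 0 -0.078;0 -0.09 0 -0.078;0 -0.09 0 -0.078;0 -0.06 0 -0.078;0 0 0 -0.078;0 0 0 -0.078;0 0 0 -0.07;0 0 0 0;0 0 0 0' 0.6
python3 -c "
from h import *
go(.560,-.06,.14)"
```

```text
time_s: 12.13
ee_pos: [0.4956, -0.0156, 0.1629]
tcp_rot: [3.126, -0.013, 3.052]
ft_force: [-0.2, 0.6, 0.5]
gripper_width: 0.0509
t 12.1333 p [ 0.4956 -0.0156  0.1629] rpy [ 3.126 -0.013  3.052] F [-0.2  0.6  0.5] w 0.0509
tool units [-0.2282 -0.1294  0.0714] min rows 1.9560407883816708
```

```bash
python3 -m pendant '-0.075 -0.043 0 -0.025;-0.075 -0.043 0.03 -0.02;-0.075 -0.043 0.03 0;0 0 0 0;0 0 0 0'
python3 -c "
from h import *
go(.560,-.06,.012)"
```

```text
time_s: 12.55
ee_pos: [0.5615, -0.0627, 0.1423]
tcp_rot: [3.127, -0.013, 3.104]
ft_force: [-0.5, -0.1, -0.1]
gripper_width: 0.0512
t 12.55 p [ 0.5615 -0.0627  0.1423] rpy [ 3.127 -0.013  3.104] F [-0.5 -0.1 -0.1] w 0.0512
tool units [-0.0005  0.0028  0.4345] min rows 3.126259725929441
```

```bash
python3 -m pendant '0 0 0.09 -0.012;0 0 0.09 -0.006;0 0 0.09 0;0 0 0.08 0;0 0 0.04 0;0 0 0 0;0 0 0 0'
python3 -c "
from h import *
go(.577,-.06,.014)"
```

```text
time_s: 13.13
ee_pos: [0.5579, -0.0605, 0.0231]
tcp_rot: [3.129, -0.012, 3.115]
ft_force: [0.1, 0.3, 0.9]
gripper_width: 0.0511
t 13.1333 p [ 0.5579 -0.0605  0.0231] rpy [ 3.129 -0.012  3.115] F [0.1 0.3 0.9] w 0.0511
tool units [-0.0639  0.0029  0.0296] min rows 0.5068741218624762
```

```bash
python3 -m pendant '0 0 0.02 -0.012;-0.015 0 0.008 0;-0.015 0 0 0;-0.015 0 0 0;-0.015 0 0 0'
python3 -m pendant '-0.012 0 0 0;-0.012 0 0 0'
```

```text
time_s: 13.55
ee_pos: [0.5778, -0.0603, 0.0177]
tcp_rot: [3.13, -0.008, 3.134]
ft_force: [-0.6, 0.4, -0.4]
gripper_width: 0.0515
time_s: 13.72
ee_pos: [0.578, -0.0602, 0.0177]
tcp_rot: [3.13, -0.023, 3.132]
ft_force: [-11.6, 1.6, 8.7]
gripper_width: 0.0515
```

```bash
python3 -m pendant '0.03 0 0 0;0.03 0 -0.05 0;0 0 -0.12 0;0 0 -0.12 0;0 0 -0.12 0;0 0 -0.05 0;0 0 0 0;0 0 0 0' 0
python3 - <<'E'
from h import *
P=np.load("pics/scene5.npz")
for z in(.074,.077,.08):print(px2w(P,160+184.5/4-.5,190+286/4-.5,z).round(4), px2w(np.load("pics/top5.npz"),270+548.5/6-.5,150+246/6-.5,z).round(4))
go(.608,-.195,.13)
E
```

```text
time_s: 14.38
ee_pos: [0.5627, -0.0622, 0.1636]
tcp_rot: [3.13, -0.019, 3.131]
ft_force: [0.5, -0.2, -0.9]
gripper_width: 0.0002
[ 0.6113 -0.1908  0.074 ] [ 0.609  -0.1948  0.074 ]
[ 0.6132 -0.1912  0.077 ] [ 0.6085 -0.1942  0.077 ]
[ 0.6152 -0.1916  0.08  ] [ 0.6079 -0.1937  0.08  ]
t 14.3833 p [ 0.5627 -0.0622  0.1636] rpy [ 3.13  -0.019  3.131] F [ 0.5 -0.2 -0.9] w 0.0002
tool units [-0.1579 -0.4423  0.1039] min rows 3.460648420897698
```

```bash
python3 -m pendant '-0.031 -0.088 0 0;-0.031 -0.088 0 0;-0.031 -0.088 0 0;-0.031 -0.088 0.03 0;-0.031 -0.085 0.03 0;0 0 0.02 0;0 0 0 0'
python3 - <<'E'
from h import *
from cell import ctrl
import cv2
go(.610,-.193,.11)
for n in("wrist","scene"):
    im,d=ctrl.grab_frame(n);
    if n=="scene": im=cv2.resize(im[190:330,160:360],None,fx=4,fy=4,interpolation=cv2.INTER_CUBIC)
    cv2.imwrite(f"pics/{n}6.png",im)
E
```

```text
time_s: 14.97
ee_pos: [0.6079, -0.1969, 0.13]
tcp_rot: [3.129, -0.021, 3.135]
ft_force: [-0.2, 1.2, -0.2]
gripper_width: -0.0006
t 14.9667 p [ 0.6079 -0.1969  0.13  ] rpy [ 3.129 -0.021  3.135] F [-0.2  1.2 -0.2] w -0.0006
tool units [-0.0083  0.0123  0.0666] min rows 0.4909161199462781
```

View pics/wrist6.png

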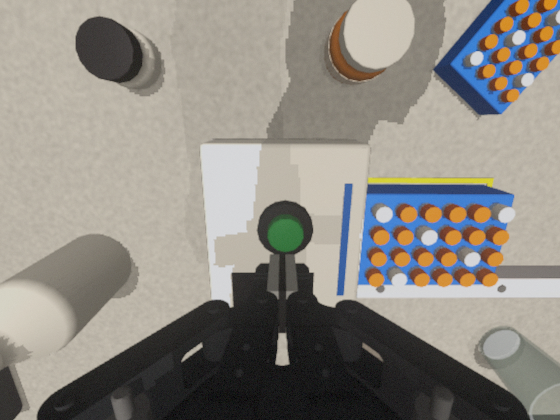

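View pics/scene6.png

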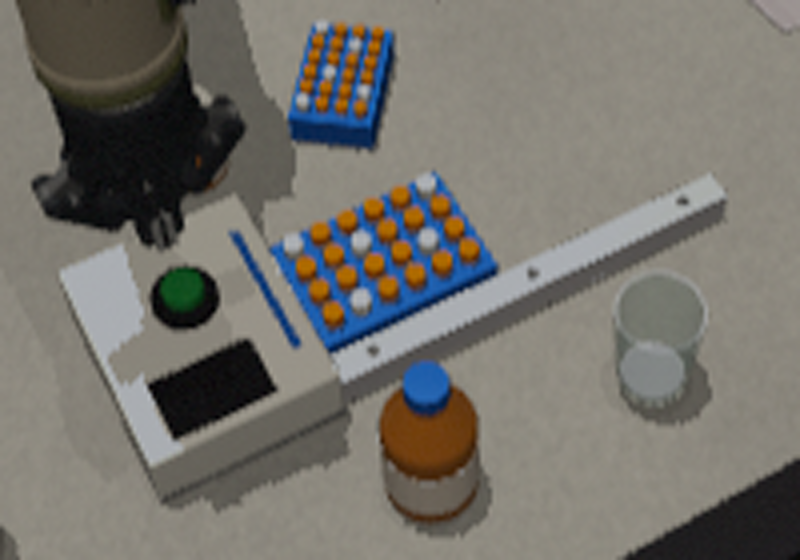

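```bash
python3 - <<'E'
from h import *
from cell import ctrl
P=ctrl.camera_params("wrist")
for z in(.072,.077): print(px2w(P,286,233,z).round(4))
go(.610,-.194,.085)
E
```

```text
[ 0.6115 -0.1929  0.072 ]
[ 0.6095 -0.1931  0.077 ]
t 15.0667 p [ 0.608  -0.1964  0.1313] rpy [ 3.13  -0.02   3.136] F [ 0.9 -0.5  0.4] w -0.0002
tool units [-0.0096  0.0064  0.1541] min rows 1.111877868814864
```

All three cameras agree on a button centre of about (0.610,-0.193) and a top of about 0.075. I go down to just above it.

```bash
python3 -m pendant '-0.008 0.008 0.06 0;0 0.002 0.05 0;0 0 0.02 0;0 0 0 0;0 0 0 0'
python3 -c "
from h import *
go(.610,-.193,.077)"
```

```text
time_s: 15.48
ee_pos: [0.6101, -0.1869, 0.0925]
tcp_rot: [3.128, -0.019, -3.141]
ft_force: [0.0, -0.3, 0.0]
gripper_width: -0.0001
t 15.4833 p [ 0.6101 -0.1869  0.0925] rpy [ 3.128 -0.019 -3.141] F [ 0.  -0.3  0. ] w -0.0001
tool units [-0.0005 -0.021   0.0514] min rows 0.39910923850172436
```

```bash
python3 -m pendant '0 -0.02 0.015 0;0 0 0.015 0;0 0 0 0;0 0 0 0'
python3 -c "
from h import *
go(.610,-.193,.077)"
```

```text
time_s: 15.82
ee_pos: [0.6111, -0.1926, 0.0851]
tcp_rot: [3.129, -0.016, -3.139]
ft_force: [-0.5, 0.4, -0.2]
gripper_width: -0.0002
t 15.8167 p [ 0.6111 -0.1926  0.0851] rpy [ 3.129 -0.016 -3.139] F [-0.5  0.4 -0.2] w -0.0002
tool units [ 0.0032 -0.0015  0.0272] min rows 0.19715202781154517
```

```bash
python3 -m pendant '0 0 0.015 0;0 0 0.012 0;0 0 0.01 0'
python3 -m pendant '0 0 0.01 0;0 0 0.01 0'
python3 -m pendant '0 0 0.012 0;0 0 0.012 0'
```

```text
time_s: 16.07
ee_pos: [0.6116, -0.1931, 0.0746]
tcp_rot: [3.129, -0.014, -3.14]
ft_force: [-0.3, -0.2, 2.8]
gripper_width: -0.0003
time_s: 16.23
ee_pos: [0.6118, -0.1931, 0.0702]
tcp_rot: [3.13, -0.013, -3.14]
ft_force: [-12.9, 2.4, 55.8]
gripper_width: -0.0001
time_s: 16.4
ee_pos: [0.6118, -0.1931, 0.0704]
tcp_rot: [3.132, -0.011, -3.141]
ft_force: [-13.0, 3.6, 43.2]
gripper_width: -0.0002
```

The button hit a firm stop after about 5–6 mm of travel, so it was fully down. I release it.

```bash
python3 -m pendant '0 0 -0.02 0;0 0 -0.06 0;0 0 -0.12 0;0 0 -0.12 0;0.06 0 -0.1 0;0.1 0 -0.05 0;0.1 0 0 0;0.1 0 0 0;0.06 0 0 0;0 0 0 0;0 0 0 0'
python3 - <<'E'
from h import *
from cell import ctrl
import cv2
go(.4,-.2,.2)
for n in("top","scene"):
    im,d=ctrl.grab_frame(n);cv2.imwrite(f"pics/{n}7f.png",im)
    if n=="top":
        K,P=0,ctrl.camera_params(n);z=d[186:196,357:366]
        q=np.median(z);print("btn z",(P["R"].T@(np.linalg.solve(P["K"],[361,191,1.])*q-P["t"])))
    im=cv2.resize(im[150:230,270:400],None,fx=6,fy=6,interpolation=cv2.INTER_CUBIC) if n=="top" else cv2.resize(im[190:330,160:360],None,fx=4,fy=4,interpolation=cv2.INTER_CUBIC)
    cv2.imwrite(f"pics/{n}7.png",im)
E
```

```text
time_s: 17.32
ee_pos: [0.4833, -0.1936, 0.2204]
tcp_rot: [3.134, -0.007, -3.139]
ft_force: [1.3, 0.5, 0.9]
gripper_width: 0.0001
t 17.3167 p [ 0.4833 -0.1936  0.2204] rpy [ 3.134 -0.007 -3.139] F [1.3 0.5 0.9] w 0.0001
tool units [ 0.2771 -0.0213  0.0698] min rows 2.0616756317983187
btn z [ 0.60746885 -0.19492635  0.07436857]
```

View pics/top7.png

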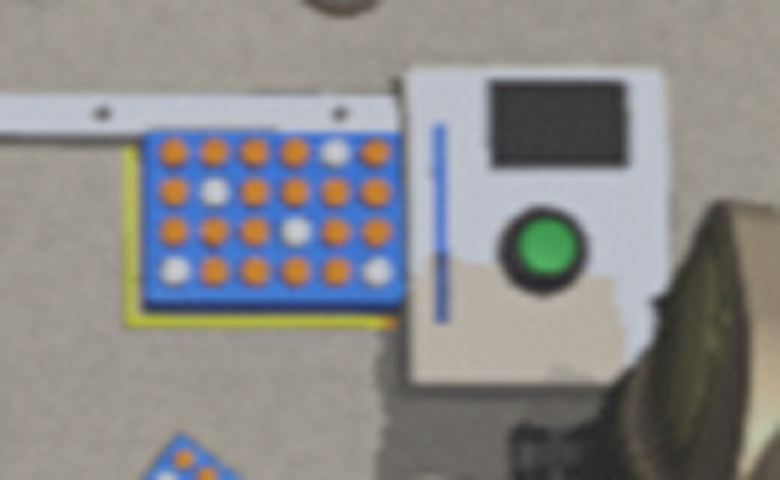

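View pics/scene7.png

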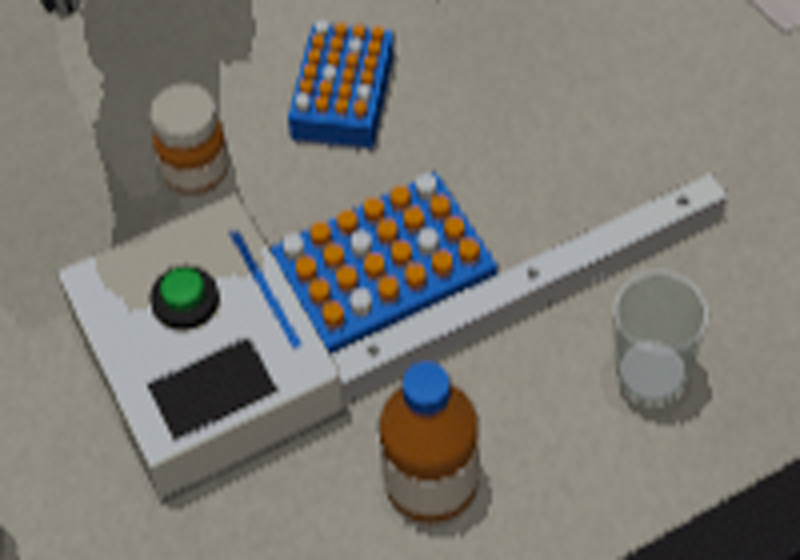

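View pics/top7f.png

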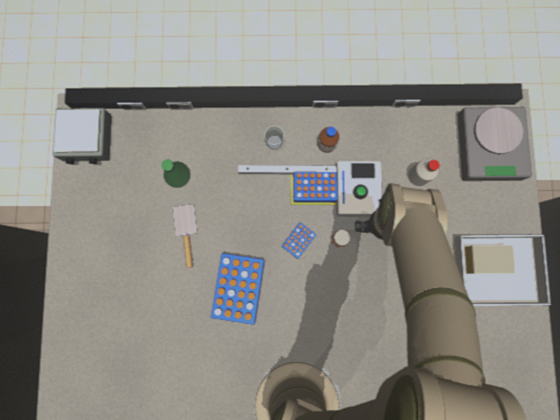

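The rack fills the corner evenly, the button has come back up, and the surroundings look unchanged. I hand in.

```bash
python3 -c "
from cell import ctrl
print(ctrl.finish_job(), ctrl.sense()['time_s'])"
```

```text
the job is handed in; nothing more can be done
the job is handed in; nothing more can be done
```

I pushed the middle-sized blue rack into the reader's corner with the fingertips, pressed the green button fully, and handed in at about 17.4 s.

- **Rack against the fence:** I pushed it across to the fence, then along the fence to the wall, where it stopped at 17 N. A second light push on the long side met an immediate stop at 12 N. In the last top picture it sits evenly along the fence and inside the yellow line. My pixel measurements put it within about 1–2 mm of home, which is as close as the cameras can tell.
- **Button:** it went down about 5–6 mm to a firm stop. The peak wrist force I read was 56 N, well above the 5 N needed but under the 120 N limit. After release its top read about 0.074 m, against 0.077 m before. I take that as camera noise, since the pictures show it up as before.
- **Surroundings:** the other objects look unmoved in the last pictures. The small black-capped tub is the one I could not check, because the arm hid it from above. The arm was well above it.

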